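# Re-set a grain mill's sprung grind selector, then open its feed gate

### The arm

A 7-joint arm with a two-finger parallel gripper is mounted at the origin on a cart in front of the work surface, level with it; the furniture and walls round the work are solid. World frame = base frame: x ahead of the robot, y to its left, z up, the work surface at z = 0. Lengths are in m, angles in rad, forces in N, time in s.
With the tool pointing down it reaches from about 0.4 to 0.875 m from the base axis. Payload 19.3 kg.
Tool frame: the origin (TCP) lies at the very end of the fingers, on their centre line; the grasp point (between the pads) lies bot.pinch_z behind it (bot.pinch_z is the distance from the TCP to the grasp point, in m); z points along the fingers, y is the line along which they close (so a half turn about z gives the same grasp; the last joint's range is limited). The gripper opens to 85 mm and grips with 20 to 120 N. Pads are 22 mm wide; open, the fingers measure 114 mm over their backs; the gripper's body (76 mm by 85 mm) begins 54 mm behind the grasp point. The pads swing forward as they close: fully open they stand 13 mm farther back than shut.
Start: joints at [1.252, 0.521, -0.036, 1.599, 0.021, 1.021, -0.113], TCP at [0.154, -0.606, 0.231] pointing down, gripper open.
Joint ranges: [-2.91, 2.91], [-0.3, 2.13], [-1.5, 1.42], [0.17, 2.43], [-1.26, 4.41], [0.16, 1.93], [-2.52, 2.52]. Speed limits (rad/s): [1.89, 1.89, 2.39, 2.39, 3.01, 3.01, 3.01].

### API

Orientations are given as [roll, pitch, yaw] about the fixed x, y, z axes, in that order (R = Rz(yaw) Ry(pitch) Rx(roll)).
In Python, from workcell import bot, grab_frame, ticket gives the robot as it stands.
- The arm moves only by the tool arm_command, never from a script. Its argument "commands" is a list of rows, each a list of 3 entries, a list of its own where there are three numbers: the shift along the world's x, y, z in mm, then the turn about the world's z in rad, then the gripper command: -1 is fully open, 1 is shut, values between are in proportion. In form: [[[tx, ty, tz], roll, fingers], ...]. A call has 1 to 20 rows; each row shifts and turns the commanded pose from where the row before left it; what a row does not reach is not made up. A row lasts 1/10 s, in which the tool goes at most 50 mm and 8.59 degrees, less where a joint would pass 70% of its speed; a pose out of reach is approached as far as the arm can. A call with a gripper value outside its range is refused whole. The fingers move at their own pace and stop on an object; "newtons" is the grip in N (left out, the last holds). Time passes only in rows, so rows that do not move let the fingers close. It gives the time, the measured TCP pose, the force, the opening and the grip force at its end, in the units of the state.
- bot.observe(): the state, without advancing time (a new reading comes with each control period).
- grab_frame(name): name is "scene" or "top"; returns a dict with "image" (480x640x3 uint8, red, green, blue), "vertical_fov" (degrees; the focal length in pixels is half the picture's height over the tangent of half this angle, whatever the lens; pixels are square), "cx", "cy" (the principal point, pixels), "R" (3x3) and "t" (3): a world point X has camera coordinates R X + t. Camera axes: x right, y down, z forward; pixel columns grow to the right and rows downward; lengths in m; the calibration is good to about 2 mm. A picture is of the moment at which its call begins. There is no depth.
- ticket.job_done(): hands the job in; it is judged then, once.
The state is a dict: "clock": time; "qpos": joint angles; "qd": joint speeds; "joint_efforts": joint torques, N m; "position": TCP position; "tool_rot": TCP orientation; "force": force on the tool from outside, world axes, zero at the start; "moment": the same for the moment, N m; "grip_width": finger opening in m; "finger_force": force on a finger pad.
Only numpy, scipy, OpenCV 4.12 (cv2) and the standard library are available. Lean on these libraries where they do the work, as an engineer would, in place of code of your own. Each camera call takes 0.05 s, during which the arm holds its last target. There are 200 camera calls.

### The job

Set the grain mill to the grind marked by the red magnet: pull the sprung black selector knob up, turn its yellow pointer to the red magnet and let it drop fully home into the notch there. The magnets were put on by hand and only roughly mark their notches, so feel for the notch gently and never force the knob while its pin bears on the ring. Only once the knob is home, pull the blue feed-gate handle toward the front of the mill until the gate is fully open, and leave the knob set and the bowl, the spice jar and the tub where they stand.

Things in the scene. Friction and masses are not known exactly. Their poses are not given: they have to be found in the camera images.
- mill_top (a point): Grain mill: a wooden case 240 x 280 x 110 mm high, fixed to the worktop, with a metal top plate. Point: centre of the plate's upper face, 110 mm above the worktop. Axes: -x toward the mill's front (drawer side, toward the robot), y to the left, z up. A white hopper 108 mm wide, 67 mm high stands on the plate, centred at x +58, y -75 mm.
- selector_grip (a point): Selector knob: black upright bar 56 mm long (along its pointer), 18 mm thick, 38 mm high, on a round skirt 82 mm in diameter. Point: on the vertical turning axis, inside the bar, 11.5 mm below its top and 25.5 mm above the skirt's top; 46 mm above the top plate when home. Axes turn with the knob: z up, -x along the pointer, y across the bar's thickness.
- pointer (a point): The point 58 mm out from the turning axis along the yellow pointer line, on the circle on which the magnets stand.
- selector_lift (a joint): Height of the knob above home, in m: 0 fully home, about 0.0075 when the pin rests on top of the ring between notches; above 0.0085 it turns freely; hard stop at 0.014. A spring pulls it down with about 7 N at home and 10 N at the top; it is damped.
- selector_turn (a joint): Angle of the knob in rad, positive counter-clockwise seen from above; starts near 0, seated in a notch where the pointer looks to the mill's front. Stops at -1.5 and +1.5. Four more notches, unevenly spaced and at least 0.55 rad apart, lie two on each side, one near each magnet.
- selector_pin: Downward pin on the knob's underside, 6 mm wide, 32 mm from the turning axis, under the pointer. It drops into a notch 8.5 mm wide in the index ring: 1.2 mm of play each side (0.03 rad), no lead-in. Origin on the turning axis, at top-plate height when the knob is home.
- index_ring: Notched steel ring under the knob's skirt, 38 mm outer radius, its top 11 mm above the top plate; origin on the turning axis at top-plate height.
- magnet_red: Red marker magnet, 13 mm in diameter and 10.5 mm high, fixed on the top plate about 58 mm from the knob's axis; origin under its centre. Its notch lies in the direction of the magnet, but up to 0.14 rad (8 mm along the circle) to either side of it. Three white magnets of the same size mark the other settings.
- feed_gate (a joint): Opening of the feed gate in m: 0 shut, 0.035 fully open (stop). It slides toward the mill's front (-x of the mill) with about 2 N of friction and stays where it is left.
- gate_grip (a point): Handle of the feed gate: blue upright block 26 mm along the slide, 16 mm thick across it, its top 49 mm above the top plate. The point lies in its middle, 30 mm above the top plate and 19 mm below the handle's top. Its -x axis is the opening direction, y lies across the thickness.
- bowl: White bowl, 150 mm wide, 67 mm high, loose on the worktop, a bystander; origin under its centre.
- spice: Spice jar with a black cap, 41 mm wide, 105 mm high, loose, a bystander; origin under its centre.
- tub: Small food tub, 72 mm wide, 72 mm high, loose, a bystander; origin under its centre.

How it is judged:
By the outcome, as a careful person would: the job done as asked, in the order asked, and still so for the second after the job is handed in, with the robot touching nothing.
It also fails if it takes over 58 s, if anything falls off the work surface, if the arm or the gripper's body presses on something with over 40 N, if the wrist force passes 120 N, or if a joint passes its speed limit or range.

## Working session

There is one attempt and no reset: what is moved stays moved. The work goes in short steps, Python scripts to look and compute and a tool call to move; the robot and the scene stay as the last step left them, time stands still between calls to the robot, and variables do not carry over. Pictures are saved under pics/ and viewed, at most 10 in all, crops included, and the job is handed in when it is done.

Besides the shell and the picture viewer there is one more tool, called after "Call:" by a JSON object that holds its "method" and its "body", one argument or row to a line. arm_command: Moves the arm, as the interface text tells. Its arguments: {"type":"object","properties":{"commands":{"type":"array"},"newtons":{"type":"number"}},"required":["commands"]}

```bash
mkdir -p pics; cat > h.py <<'E'
import numpy as np, cv2
from workcell import bot, grab_frame, ticket
def K(f):
    s=f["image"].shape[0]/2/np.tan(np.radians(f["vertical_fov"])/2); return s,f["cx"],f["cy"]
def ray(f,u,v,z):
    s,cx,cy=K(f); R=np.array(f["R"]);t=np.array(f["t"])
    d=R.T@np.array([(u-cx)/s,(v-cy)/s,1]); c=-R.T@t
    return c+d*(z-c[2])/d[2]
def proj(f,X):
    s,cx,cy=K(f); p=np.array(f["R"])@np.array(X)+f["t"]; return cx+s*p[0]/p[2],cy+s*p[1]/p[2]
def save(n,im): cv2.imwrite(f"pics/{n}.png",im[:,:,::-1])
def blobs(im,lo,hi,amin=15):
    m=cv2.inRange(cv2.cvtColor(im,cv2.COLOR_RGB2HSV),np.array(lo),np.array(hi))
    n,l,st,c=cv2.connectedComponentsWithStats(m)
    return [(st[i].tolist(),c[i].round(1).tolist()) for i in range(1,n) if st[i][4]>=amin]
E
python3 - <<'E'
from h import *
for n in("scene","top"):
    f=grab_frame(n); save(n,f["image"]); print(n,f["vertical_fov"],f["cx"],f["cy"],(-np.array(f["R"]).T@f["t"]).round(3))
print(bot.observe(),bot.pinch_z)
E
```

```text
scene 48.26629241205636 325.10787717089994 253.0316377231969 [-0.312  0.621  0.997]
top 55.89644835903346 313.9703556957584 233.74049528814865 [0.358 0.011 1.418]
{'clock': 0.1, 'qpos': array([ 1.25179158,  0.52193574, -0.03631724,  1.59990889,  0.02124643,
        1.02105082, -0.11280145]), 'qd': array([ 0.00038719, -0.00120687,  0.00022307, -0.00329193,  0.00102114,
       -0.00114637,  0.00063755]), 'joint_efforts': array([ 4.31318287e-03, -9.28513813e+01,  1.98438898e+00, -3.70544064e+01,
        1.81709602e-02,  5.43419475e-03,  1.03708931e-04]), 'position': array([ 0.15379153, -0.60551281,  0.23081011]), 'tool_rot': array([-3.14068158e+00,  1.05292422e-04,  2.48807043e-01]), 'force': array([ 0.32695034,  0.25941777, -0.15291873]), 'moment': array([ 0.0320354 , -0.00605927, -0.01669095]), 'finger_force': 0.0, 'grip_width': 0.08556839021732977} 0.0187
```

View pics/scene.png

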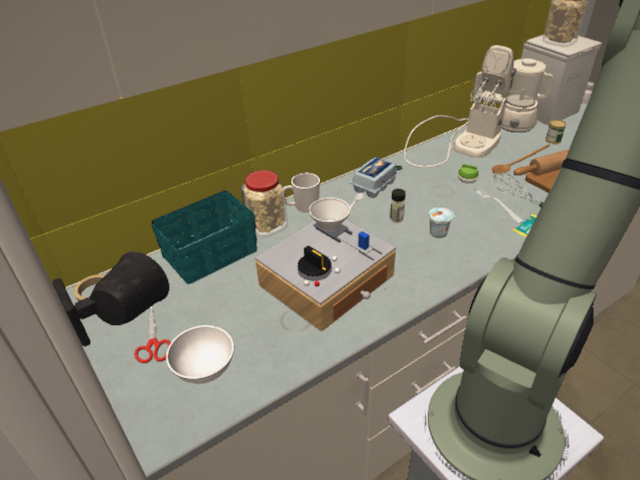

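View pics/top.png

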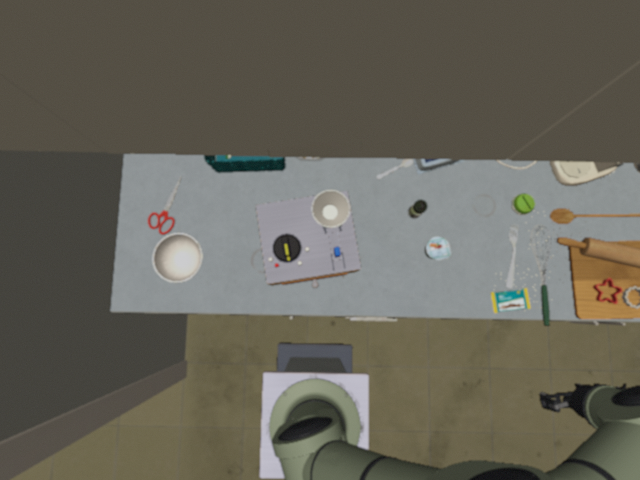

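The scene view shows the mill at about (325,268), with the knob at (314,262), the red magnet at (317,284) and the blue handle at (364,241). In the top view the knob is at (287,248), the red magnet at (276,265) and the handle at (337,252). Next I'll crop both views and measure.

```bash
python3 - <<'E'
from h import *
fs={n:grab_frame(n) for n in("scene","top")}
a=cv2.resize(fs["scene"]["image"][200:330,245:405],None,fx=5,fy=4.6,interpolation=cv2.INTER_CUBIC)[:600]
a=cv2.resize(fs["scene"]["image"][215:315,250:383],None,fx=6,fy=6,interpolation=cv2.INTER_CUBIC)
b=cv2.resize(fs["top"]["image"][185:293,245:375],None,fx=5.5,fy=5.5,interpolation=cv2.INTER_CUBIC)
save("sc",a);save("tc",b)
for n,f in fs.items():
    im=f["image"].copy()
    for nm,lo,hi in(("red",(0,150,100),(8,255,255)),("red2",(172,150,80),(180,255,255)),("blue",(105,150,60),(125,255,255)),("yel",(22,150,120),(35,255,255))):
        r=[x for x in blobs(im,lo,hi,4) if 245<x[1][0]<400 and 185<x[1][1]<330]
        print(n,nm,r)
        for x in r: print("   ",[ray(f,*x[1],z).round(4).tolist() for z in(.11,.1205,.159,.168)])
E
```

```text
scene red [([315, 281, 4, 5, 17], [316.6, 283.1])]
    [[0.4691, 0.1139, 0.11], [0.4598, 0.1199, 0.1205], [0.4259, 0.1419, 0.159], [0.418, 0.147, 0.168]]
scene red2 []
scene blue [([359, 232, 10, 17, 136], [363.1, 240.0])]
    [[0.5305, -0.077, 0.11], [0.5205, -0.0688, 0.1205], [0.4839, -0.0385, 0.159], [0.4754, -0.0314, 0.168]]
scene yel [([312, 250, 10, 6, 22], [316.5, 252.6]), ([322, 267, 4, 3, 8], [323.5, 268.0])]
    [[0.562, 0.0498, 0.11], [0.5516, 0.0566, 0.1205], [0.5137, 0.0814, 0.159], [0.5048, 0.0872, 0.168]]
    [[0.5033, 0.0694, 0.11], [0.4936, 0.0759, 0.1205], [0.4582, 0.0999, 0.159], [0.4499, 0.1055, 0.168]]
top red []
top red2 []
top blue [([335, 248, 5, 8, 33], [336.7, 251.5])]
    [[0.5088, -0.0552, 0.11], [0.5076, -0.0546, 0.1205], [0.5031, -0.0527, 0.159], [0.5021, -0.0522, 0.168]]
top yel [([284, 244, 5, 11, 34], [286.1, 248.9]), ([287, 257, 3, 4, 10], [288.0, 258.2])]
    [[0.5135, 0.0922, 0.11], [0.5123, 0.0915, 0.1205], [0.5077, 0.0892, 0.159], [0.5066, 0.0886, 0.168]]
    [[0.4865, 0.0859, 0.11], [0.4854, 0.0853, 0.1205], [0.4817, 0.0831, 0.159], [0.4808, 0.0826, 0.168]]
```

View pics/sc.png

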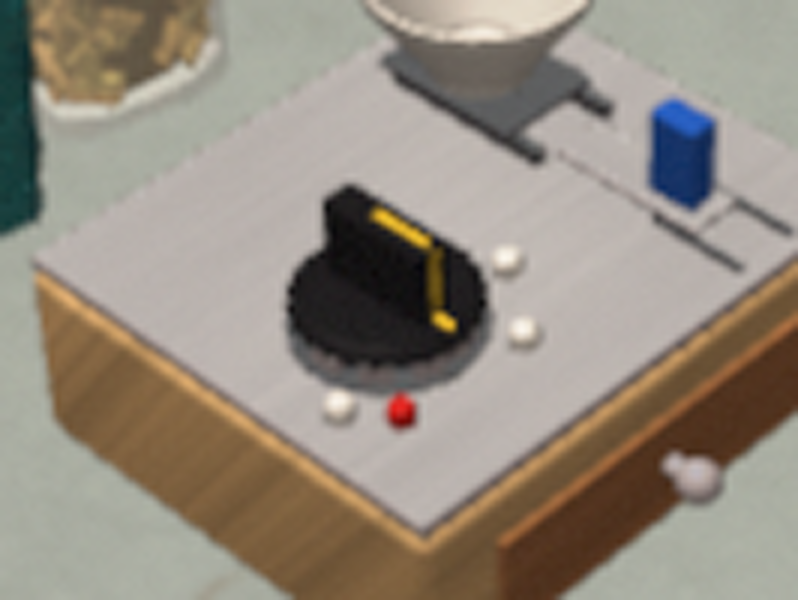

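View pics/tc.png

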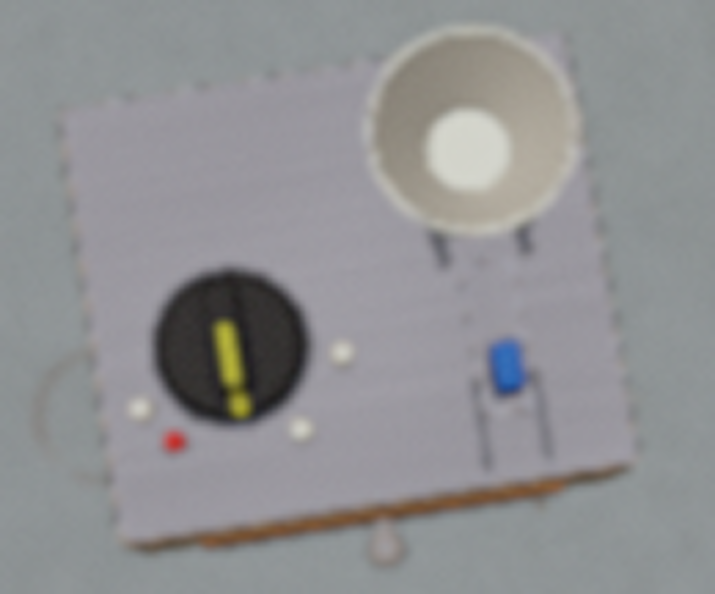

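The crops confirm the layout. The pointer looks to the mill's front with a mill yaw of about 0.16. The red magnet is clockwise of it, about −0.7 rad, and is the nearer of the two magnets on that side. Next I'll measure the knob centre, magnet, handle and mill yaw.

```bash
cat > m.py <<'E'
from h import *
def knob(f):
    im=f["image"]; g=im.max(2); m=np.zeros_like(g); m[225:275,265:310]=(g[225:275,265:310]<75)*255
    y=cv2.inRange(cv2.cvtColor(im,cv2.COLOR_RGB2HSV),(20,120,80),(36,255,255)); y[:225]=0;y[275:]=0;y[:,:265]=0;y[:,310:]=0
    m|=y
    c=max(cv2.findContours(m,0,2)[0],key=cv2.contourArea)
    return cv2.minEnclosingCircle(c),cv2.fitEllipse(c)
if __name__=="__main__":
    f=grab_frame("top");im=f["image"]; (c,r),e=knob(f); print(c,r,e)
    k=ray(f,*e[0],.1295); print("knob",k, "diam",np.linalg.norm(ray(f,e[0][0]+e[1][0]/2,e[0][1],.13)-k)*2)
    hsv=cv2.cvtColor(im,cv2.COLOR_RGB2HSV)
    s=im[255:280,265:300].astype(int); w=np.clip(s[:,:,0]-(s[:,:,1]+s[:,:,2])/2-25,0,None); yy,xx=np.mgrid[255:280,265:300]
    u,v=(w*xx).sum()/w.sum(),(w*yy).sum()/w.sum(); R=ray(f,u,v,.118); print("red",u,v,R)
    d=R-k; a=np.arctan2(-d[1],-d[0]); print("red dir",a,np.hypot(*d[:2]))
    # white magnets
    s=im[200:300,255:320].min(2).astype(int); print([(x[1],x[0][4]) for x in blobs(im,(0,0,185),(180,60,255),3) if 262<x[1][0]<315 and 235<x[1][1]<280])
    # scene
    g=grab_frame("scene")
    s=g["image"][275:292,308:326].astype(int); w=np.clip(s[:,:,0]-(s[:,:,1]+s[:,:,2])/2-60,0,None); yy,xx=np.mgrid[275:292,308:326]
    R2=ray(g,(w*xx).sum()/w.sum(),(w*yy).sum()/w.sum(),.116); print("red scene",R2)
    # edges of plate: front edge brown mask -> use corners
    print("corners",[ray(f,245+x/5.5,185+y/5.5,.11).round(4) for x,y in((62,105),(632,465),(125,545))])
    x0=blobs(im,(105,150,60),(125,255,255),20); x0=[x for x in x0 if 325<x[1][0]<345][0]
    print("blue top",ray(f,*x0[1],.159)); 
    print("proj blue pt to scene",proj(g,list(ray(f,*x0[1],.159)[:2])+[.14]), "scene blob 363.1 240")
    print("skirt scene", [np.round(proj(g,[k[0]+.041*np.cos(t),k[1]+.041*np.sin(t),.1305]),1).tolist() for t in np.arange(4)*np.pi/2])
E
python3 m.py
```

```text
(286.68182373046875, 247.77272033691406) 13.603840827941895 ((286.53826904296875, 247.5555419921875), (26.154325485229492, 26.5650691986084), 46.244808197021484)
knob [0.51511044 0.08984278 0.1295    ] diam 0.07505830920103185
red 279.492385786802 262.90736040609136 [0.47162406 0.10956507 0.118     ]
red dir -0.4257837238269453 0.04774970437643462
[([307.0, 248.5], 6), ([270.0, 258.5], 6), ([299.0, 262.3], 7)]
red scene [0.465255   0.11704742 0.116     ]
corners [array([0.6451, 0.1841, 0.11  ]), array([ 0.4576, -0.1229,  0.11  ]), array([0.4107, 0.1421, 0.11  ])]
blue top [ 0.5031143  -0.05268489  0.159     ]
proj blue pt to scene (np.float64(362.5879508589699), np.float64(239.88514046009334)) scene blob 363.1 240
skirt scene [[304.4, 253.8], [299.7, 269.3], [323.4, 271.6], [327.3, 256.0]]
```

Call:
{"method": "arm_command", "body": {
  "commands": [
    [[30, 15, 30], -0.03, -1],
    [[40, 20, 20], -0.03, -1],
    [[40, 20, 20], -0.03, -1],
    [[40, 20, 10], 0, -1],
    [[40, 20, 0], 0, -1],
    [[40, 25, 0], 0, -1],
    [[40, 30, 0], 0, -1],
    [[30, 40, 0], 0, -1],
    [[25, 40, 0], 0, -1],
    [[20, 45, 0], 0, -1],
    [[10, 48, 0], 0, -1],
    [[0, 48, 0], 0, -1],
    [[0, 48, 0], 0, -1],
    [[0, 48, 0], 0, -1]
  ]
}}

```text
clock: 1.7
position: [0.5085, -0.1369, 0.3114]
tool_rot: [3.141, -0.0, 0.159]
force: [1.4, 1.2, -0.3]
grip_width: 0.0851
finger_force: 0.0
```

The knob is at about (0.5146, 0.0892) with bar yaw about 0.165, and the red magnet lies at a turn of about −0.68. Next I'll move above the knob and check.

Call:
{"method": "arm_command", "body": {
  "commands": [
    [[1, 45, 0], 0.006, 0],
    [[1, 45, 0], 0, 0],
    [[1, 45, 0], 0, 0],
    [[1, 45, 0], 0, 0],
    [[2, 46, 0], 0, 0],
    [[0, 0, -30], 0, 0],
    [[0, 0, -40], 0, 0],
    [[0, 0, -30], 0, 0],
    [[0, 0, -15], 0, 0],
    [[0, 0, 0], 0, 0],
    [[0, 0, 0], 0, 0]
  ],
  "newtons": 40
}}

```text
clock: 2.8
position: [0.5151, 0.0874, 0.1968]
tool_rot: [-3.142, -0.0, 0.165]
force: [-0.1, -0.4, 0.3]
grip_width: 0.0426
finger_force: 0.0
```

```bash
python3 - <<'E'
from h import *
f=grab_frame("scene"); save("near",cv2.resize(f["image"][175:305,240:400],None,fx=4.6,fy=4.6,interpolation=cv2.INTER_CUBIC))
E
```

```text
(no output)
```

View pics/near.png

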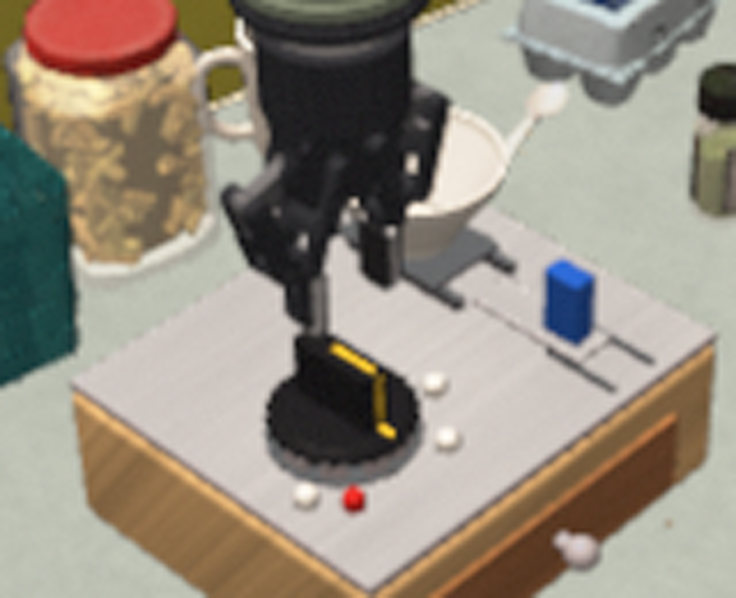

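The near picture shows the fingers at about (315,310) and (380,270), straddling the bar at (340,370). Next I'll descend, close lightly and read the force.

Call:
{"method": "arm_command", "body": {
  "commands": [
    [[0, 1.5, -20], 0, 0],
    [[0, 0, -20], 0, 0],
    [[0, 0, -12], 0, 0],
    [[0, 0, -7], 0, 0],
    [[0, 0, 0], 0, 0],
    [[0, 0, 0], 0, 0]
  ]
}}

```text
clock: 3.45
position: [0.5153, 0.0889, 0.138]
tool_rot: [-3.142, -0.001, 0.165]
force: [0.1, -0.2, 0.3]
grip_width: 0.0428
finger_force: 0.0
```

Call:
{"method": "arm_command", "body": {
  "commands": [
    [[0, 0, 0], 0, 0.6],
    [[0, 0, 0], 0, 0.6],
    [[0, 0, 0], 0, 0.7],
    [[0, 0, 0], 0, 0.8],
    [[0, 0, 0], 0, 0.8]
  ],
  "newtons": 20
}}

```text
clock: 3.95
position: [0.5153, 0.0902, 0.1382]
tool_rot: [-3.14, -0.002, 0.166]
force: [-2.7, 6.4, 8.2]
grip_width: 0.018
finger_force: 20.0
```

Call:
{"method": "arm_command", "body": {
  "commands": [
    [[-0.3, 1.4, 0], 0, 0.8],
    [[0, 0, 0], 0, 0.8],
    [[0, 0, 0], 0, 0.8]
  ]
}}

```text
clock: 4.25
position: [0.5151, 0.0904, 0.1381]
tool_rot: [-3.141, -0.002, 0.165]
force: [-0.3, 0.8, 5.6]
grip_width: 0.0179
finger_force: 19.9
```

Call:
{"method": "arm_command", "body": {
  "commands": [
    [[0, 0, 0], 0, 0.9],
    [[0, 0, 0], 0, 0.9],
    [[0, 0, 3], 0, 0.9],
    [[0, 0, 3], 0, 0.9],
    [[0, 0, 3], 0, 0.9],
    [[0, 0, 2.5], 0, 0.9],
    [[0, 0, 0], 0, 0.9],
    [[0, 0, 0], 0, 0.9]
  ],
  "newtons": 60
}}

```text
clock: 5.05
position: [0.515, 0.0904, 0.149]
tool_rot: [-3.141, -0.001, 0.165]
force: [5.5, 1.5, -10.0]
grip_width: 0.017
finger_force: 59.1
```

Call:
{"method": "arm_command", "body": {
  "commands": [
    [[0.8, 0, 0], -0.08, 0.9],
    [[0, 0, 0], -0.12, 0.9],
    [[0, 0, 0], -0.12, 0.9],
    [[0, 0, 0], -0.12, 0.9],
    [[0, 0, 0], -0.12, 0.9],
    [[0, 0, 0], -0.08, 0.9],
    [[0, 0, 0], -0.04, 0.9],
    [[0, 0, 0], 0, 0.9],
    [[0, 0, 0], 0, 0.9]
  ]
}}

```text
clock: 5.95
position: [0.5152, 0.0913, 0.1487]
tool_rot: [-3.141, 0.001, -0.514]
force: [1.8, 6.9, -9.3]
grip_width: 0.0172
finger_force: 59.2
```

```bash
python3 - <<'E'
from h import *
o=bot.observe(); print(o["position"],o["tool_rot"],o["force"],o["moment"])
f=grab_frame("scene"); save("turned",cv2.resize(f["image"][225:300,275:365],None,fx=8,fy=8,interpolation=cv2.INTER_CUBIC))
E
```

```text
[0.51519026 0.09126883 0.1487238 ] [-3.14071017e+00  7.25724614e-04 -5.14375138e-01] [ 1.77034183  6.93717882 -9.30399245] [ 1.5872608  -0.49106978 -0.00795695]
```

View pics/turned.png

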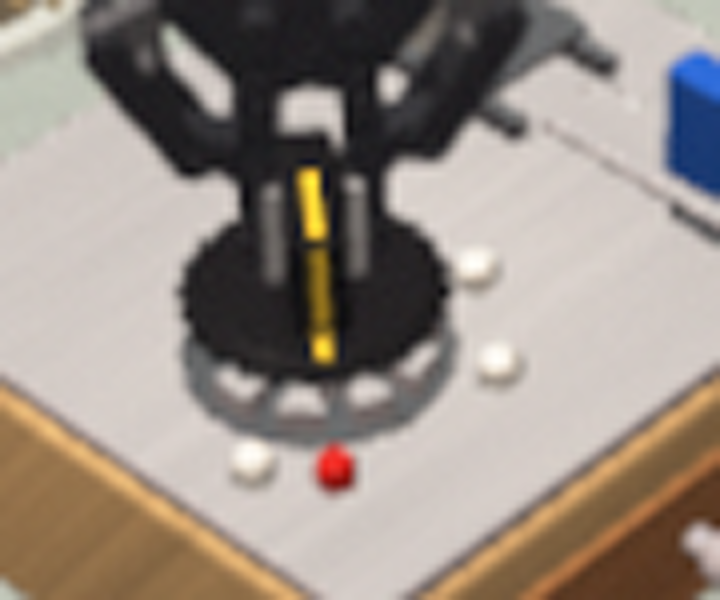

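The pointer at (325,350) aims straight at the red magnet at (335,468). Next I'll relieve the side force and lower gently, watching fz.

Call:
{"method": "arm_command", "body": {
  "commands": [
    [[0.2, 1.2, 0], 0, 0.9],
    [[0, 0, -1], 0, 0.9],
    [[0, 0, -1], 0, 0.9],
    [[0, 0, -1], 0, 0.9],
    [[0, 0, -1], 0, 0.9],
    [[0, 0, -0.5], 0, 0.9],
    [[0, 0, 0], 0, 0.9]
  ]
}}

```text
clock: 6.7
position: [0.5157, 0.0913, 0.1451]
tool_rot: [-3.141, -0.0, -0.516]
force: [-4.3, -0.4, 12.1]
grip_width: 0.0169
finger_force: 62.7
```

Resting on the ring at z ≈ 0.145. I'll lift clear, turn −0.05 and try again.

Call:
{"method": "arm_command", "body": {
  "commands": [
    [[0, 0, 2], 0, 0.9],
    [[0, 0, 2], 0, 0.9],
    [[0, 0, 0], -0.05, 0.9],
    [[0, 0, 0], 0, 0.9],
    [[0, 0, -1.5], 0, 0.9],
    [[0, 0, -1], 0, 0.9],
    [[0, 0, -1], 0, 0.9],
    [[0, 0, 0], 0, 0.9]
  ]
}}

```text
clock: 7.5
position: [0.5159, 0.0913, 0.1454]
tool_rot: [-3.141, -0.001, -0.565]
force: [-4.7, 1.0, 8.2]
grip_width: 0.0171
finger_force: 62.1
```

Call:
{"method": "arm_command", "body": {
  "commands": [
    [[0, 0, 2], 0, 0.9],
    [[0, 0, 1.5], 0, 0.9],
    [[-0.7, 0, 0], 0.05, 0.9],
    [[0, 0, 0], 0.05, 0.9],
    [[0, 0, 0], 0, 0.9],
    [[0, 0, -1.5], 0, 0.9],
    [[0, 0, -1], 0, 0.9],
    [[0, 0, -1], 0, 0.9],
    [[0, 0, 0], 0, 0.9]
  ]
}}

```text
clock: 8.4
position: [0.5153, 0.0913, 0.1448]
tool_rot: [-3.141, -0.001, -0.466]
force: [4.4, 2.9, -9.7]
grip_width: 0.0173
finger_force: 59.5
```

fz is −9.7, so the ring isn't supporting it and the pin is probably in the notch. I'll lower further in small steps.

Call:
{"method": "arm_command", "body": {
  "commands": [
    [[0, 0, -0.7], 0, 0.9],
    [[0, 0, -0.7], 0, 0.9],
    [[0, 0, 0], 0, 0.9]
  ]
}}

```text
clock: 8.7
position: [0.5153, 0.0913, 0.1434]
tool_rot: [-3.141, -0.001, -0.466]
force: [5.5, 2.1, -7.9]
grip_width: 0.017
finger_force: 59.6
```

Call:
{"method": "arm_command", "body": {
  "commands": [
    [[0.5, 0, -1], 0, 0.9],
    [[0.3, 0, -1], 0, 0.9],
    [[0, 0, -1], 0, 0.9],
    [[0, 0, -1], 0, 0.9],
    [[0, 0, -1], 0, 0.9],
    [[0, 0, 0], 0, 0.9]
  ]
}}

```text
clock: 9.3
position: [0.5155, 0.0913, 0.1383]
tool_rot: [3.141, 0.0, -0.465]
force: [0.7, 1.4, -5.4]
grip_width: 0.0171
finger_force: 60.2
```

Call:
{"method": "arm_command", "body": {
  "commands": [
    [[0, 0, -0.5], 0, 0.9],
    [[0, 0, 0], 0, 0.9],
    [[0, 0, 0], 0, 0.9]
  ]
}}

```text
clock: 9.6
position: [0.5156, 0.0913, 0.1382]
tool_rot: [3.142, -0.0, -0.465]
force: [-3.4, 0.4, 5.3]
grip_width: 0.0171
finger_force: 61.7
```

```bash
python3 -c "
from h import *
o=bot.observe(); print(o['position'],o['force'],o['moment'])"
```

```text
[0.51563612 0.09128938 0.13822775] [-3.37038932  0.39027336  5.27505167] [0.06130112 0.60982906 0.22360076]
```

It reached the same z as at the start (0.138) and fz turned upward, so it's home. I'll open, retreat up and check.

Call:
{"method": "arm_command", "body": {
  "commands": [
    [[0, 0, 0], 0, 0.2],
    [[0, 0, 0], 0, 0.0],
    [[0, 0, 0], 0, 0.0],
    [[0, 0, 0], 0, 0],
    [[0, 0, 20], 0, 0],
    [[0, 0, 35], 0, 0],
    [[0, 0, 35], 0, 0],
    [[0, -20, 10], 0.12, 0],
    [[-2, -40, 0], 0.12, 0],
    [[-5, -40, 0], 0.12, 0],
    [[-5, -40, 0], 0.12, 0],
    [[0, -3, 0], 0.1, 0],
    [[0, 0, 0], 0.05, 0],
    [[0, 0, 0], 0, 0]
  ]
}}

```text
clock: 11.0
position: [0.5036, -0.0521, 0.2379]
tool_rot: [-3.142, -0.0, 0.165]
force: [0.1, 0.3, -0.8]
grip_width: 0.0427
finger_force: 0.0
```

```bash
python3 - <<'E'
from h import *
o=bot.observe(); print(o["position"],o["tool_rot"],o["force"])
f=grab_frame("scene"); save("rel",cv2.resize(f["image"][205:300,265:390],None,fx=6,fy=6,interpolation=cv2.INTER_CUBIC))
E
```

```text
[ 0.5036057  -0.05207024  0.23790318] [-3.14152720e+00 -2.54736583e-05  1.64804967e-01] [ 0.09038453  0.32863497 -0.81057961]
```

View pics/rel.png

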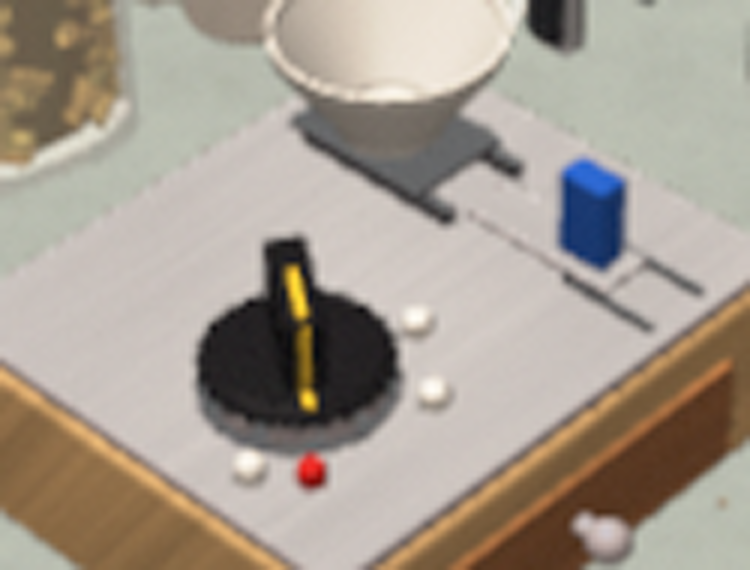

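The knob is seated with its skirt low, as at the start, and the pointer at (308,400) is toward the red magnet at (311,470). Next is the gate handle: descend and grip.

Call:
{"method": "arm_command", "body": {
  "commands": [
    [[0, 0, -35], 0, 0],
    [[0, 0, -35], 0, 0],
    [[0, 0, -25], 0, 0],
    [[0, 0, -13], 0, 0],
    [[0, 0, -7], 0, 0],
    [[0, 0, 0], 0, 0.6],
    [[0, 0, 0], 0, 0.7],
    [[0, 0, 0], 0, 0.9],
    [[0, 0, 0], 0, 0.9],
    [[0, 0, 0], 0, 0.9]
  ],
  "newtons": 25
}}

```text
clock: 12.05
position: [0.5045, -0.0533, 0.124]
tool_rot: [3.14, -0.002, 0.163]
force: [3.9, -9.6, -5.7]
grip_width: 0.016
finger_force: 27.9
```

Call:
{"method": "arm_command", "body": {
  "commands": [
    [[0.5, -2, 0], 0, 0.9],
    [[0, 0, 0], 0, 0.9],
    [[0, 0, 0], 0, 0.9]
  ]
}}

```text
clock: 12.35
position: [0.5047, -0.0534, 0.1239]
tool_rot: [3.142, -0.001, 0.165]
force: [-2.3, 1.2, 7.6]
grip_width: 0.0159
finger_force: 29.2
```

Side force relieved. I'll pull 34 mm along the slide first, then feel for the stop.

Call:
{"method": "arm_command", "body": {
  "commands": [
    [[-3, -0.5, 0], 0, 0.9],
    [[-4, -0.7, 0], 0, 0.9],
    [[-5, -0.8, 0], 0, 0.9],
    [[-5, -0.8, 0], 0, 0.9],
    [[-5, -0.8, 0], 0, 0.9],
    [[-5, -0.8, 0], 0, 0.9],
    [[-4, -0.7, 0], 0, 0.9],
    [[-2, -0.4, 0], 0, 0.9],
    [[0, 0, 0], 0, 0.9],
    [[0, 0, 0], 0, 0.9]
  ],
  "newtons": 35
}}

```text
clock: 13.35
position: [0.4718, -0.0593, 0.1239]
tool_rot: [3.141, -0.002, 0.165]
force: [-1.1, 0.2, 11.7]
grip_width: 0.0157
finger_force: 35.3
```

Call:
{"method": "arm_command", "body": {
  "commands": [
    [[-1, -0.2, 0], 0, 0.9],
    [[-1, -0.2, 0], 0, 0.9],
    [[-1, -0.2, 0], 0, 0.9],
    [[0, 0, 0], 0, 0.9],
    [[0, 0, 0], 0, 0.9]
  ]
}}

```text
clock: 13.85
position: [0.4712, -0.0594, 0.124]
tool_rot: [3.141, -0.006, 0.165]
force: [15.4, 1.6, -6.4]
grip_width: 0.0153
finger_force: 34.6
```

Call:
{"method": "arm_command", "body": {
  "commands": [
    [[-1, -0.2, 0], 0, 0.9],
    [[-0.5, 0, 0], 0, 0.9],
    [[0, 0, 0], 0, 0.9],
    [[0, 0, 0], 0, 0.9]
  ],
  "newtons": 60
}}

```text
clock: 14.25
position: [0.4711, -0.0594, 0.1241]
tool_rot: [3.141, -0.009, 0.166]
force: [24.3, 2.7, -15.2]
grip_width: 0.0153
finger_force: 59.7
```

A firm stop. I'll relax the pull, open and rise.

Call:
{"method": "arm_command", "body": {
  "commands": [
    [[1.5, 0.3, 0], 0, 0.9],
    [[1, 0, 0], 0, 0.9],
    [[0, 0, 0], 0, 0.9],
    [[0, 0, 0], 0, 0.3],
    [[0, 0, 0], 0, 0],
    [[0, 0, 0], 0, 0],
    [[0, 0, 0], 0, 0],
    [[0, 0, 15], 0, 0],
    [[0, 0, 35], 0, 0],
    [[0, 0, 45], 0, 0],
    [[0, 0, 45], 0, 0],
    [[0, -40, 20], 0, 0],
    [[0, -45, 0], 0, 0],
    [[0, -45, 0], 0, 0],
    [[0, -45, 0], 0, 0],
    [[0, -30, 0], 0, 0],
    [[0, 0, 0], 0, 0]
  ]
}}

```text
clock: 15.95
position: [0.468, -0.2688, 0.2825]
tool_rot: [3.141, 0.001, 0.159]
force: [0.5, 1.4, -0.6]
grip_width: 0.0427
finger_force: 0.0
```

```bash
python3 - <<'E'
from h import *
o=bot.observe(); print(o["position"],o["force"])
f=grab_frame("top"); g=grab_frame("scene")
x=[x for x in blobs(f["image"],(105,150,60),(125,255,255),15) if 320<x[1][0]<350]; print(x,[ray(f,*b[1],.159) for b in x],"before .5031 -.0527")
a=cv2.resize(f["image"][185:293,245:375],None,fx=3,fy=3,interpolation=cv2.INTER_CUBIC)
b=cv2.resize(g["image"][215:323,250:390],None,fx=3,fy=3,interpolation=cv2.INTER_CUBIC)
save("fin",np.hstack([a,b[:a.shape[0],:410]]))
E
```

```text
[ 0.46801369 -0.26878981  0.28247008] [ 0.49916958  1.36952539 -0.62052285]
[([337, 260, 5, 8, 31], [338.6, 263.3])] [array([ 0.47012283, -0.05836282,  0.159     ])] before .5031 -.0527
```

View pics/fin.png

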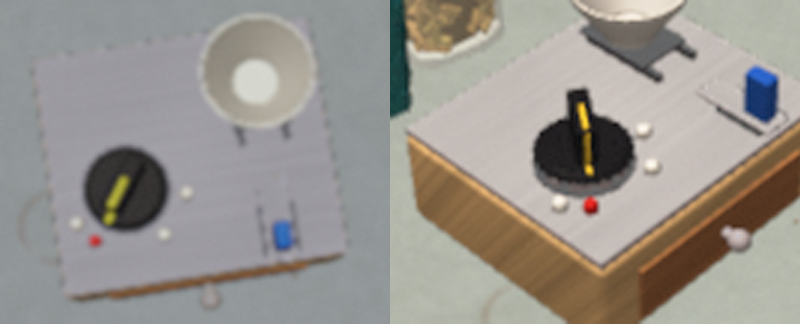

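The pictures show the knob at red, (120,190) and (585,150), and the gate drawn forward, (283,235) and (760,95). Measured travel is about 34 mm of 35, so I'll nudge the handle from behind with closed fingers to be sure it's at the stop.

Call:
{"method": "arm_command", "body": {
  "commands": [
    [[8, 40, 0], 0, 1],
    [[8, 45, 0], 0, 1],
    [[8, 45, 0], 0, 1],
    [[8, 45, 0], 0, 1],
    [[8, 40.5, 0], 0.006, 1],
    [[0, 0, -40], 0, 1],
    [[0, 0, -45], 0, 1],
    [[0, 0, -40], 0, 1],
    [[0, 0, -20], 0, 1],
    [[0, 0, -7], 0, 1],
    [[0, 0, 0], 0, 1]
  ],
  "newtons": 20
}}

```text
clock: 17.15
position: [0.5089, -0.0483, 0.1307]
tool_rot: [-3.141, 0.001, 0.172]
force: [-0.2, 0.4, -0.2]
grip_width: -0.0
finger_force: 0.0
```

Call:
{"method": "arm_command", "body": {
  "commands": [
    [[-3, -0.5, 0], 0, 1],
    [[-3, -0.5, 0], 0, 1],
    [[-3, -0.5, 0], 0, 1],
    [[-1, -0.2, 0], 0, 1],
    [[0, 0, 0], 0, 1]
  ]
}}

```text
clock: 17.65
position: [0.4992, -0.051, 0.1313]
tool_rot: [3.141, -0.0, 0.171]
force: [-0.0, 0.3, 0.5]
grip_width: -0.0002
finger_force: 0.0
```

Call:
{"method": "arm_command", "body": {
  "commands": [
    [[-1, -3, 0], 0, 1],
    [[-1, -0.5, 0], 0, 1],
    [[-1, -0.2, 0], 0, 1],
    [[-1, -0.2, 0], 0, 1],
    [[-1, -0.2, 0], 0, 1],
    [[0, 0, 0], 0, 1]
  ]
}}

```text
clock: 18.25
position: [0.4957, -0.0547, 0.1311]
tool_rot: [3.141, -0.003, 0.171]
force: [10.0, 1.1, -7.2]
grip_width: 0.0001
finger_force: 5.0
```

Call:
{"method": "arm_command", "body": {
  "commands": [
    [[-1, -0.2, 0], 0, 1],
    [[-1, -0.2, 0], 0, 1],
    [[0, 0, 0], 0, 1]
  ]
}}

```text
clock: 18.55
position: [0.4955, -0.0547, 0.1313]
tool_rot: [3.141, -0.007, 0.171]
force: [21.0, 1.7, -16.8]
grip_width: 0.0001
finger_force: 10.6
```

The handle is firmly at its stop: 21 N gave no motion. I'll back off, rise and move clear.

Call:
{"method": "arm_command", "body": {
  "commands": [
    [[4, 0.7, 0], 0, 1],
    [[6, 1, 0], 0, 1],
    [[0, 0, 20], 0, 1],
    [[0, 0, 40], 0, 1],
    [[0, 0, 45], 0, 1],
    [[0, 0, 45], 0, 1],
    [[-5, -40, 0], 0, 1],
    [[-5, -45, 0], 0, 1],
    [[-5, -45, 0], 0, 1],
    [[-5, -45, 0], 0, 1],
    [[0, -20, 0], 0, 1],
    [[0, 0, 0], 0, 1],
    [[0, 0, 0], 0, 1]
  ]
}}

```text
clock: 19.85
position: [0.4821, -0.2483, 0.2807]
tool_rot: [-3.141, 0.0, 0.17]
force: [0.4, 1.4, -1.1]
grip_width: -0.0
finger_force: 0.0
```

```bash
python3 - <<'E'
from h import *
f=grab_frame("top"); g=grab_frame("scene")
x=[x for x in blobs(f["image"],(105,150,60),(125,255,255),15) if 320<x[1][0]<350]; print([ray(f,*b[1],.159) for b in x])
for n,lo,hi in (("yel",(22,150,120),(35,255,255)),):
    print([b for b in blobs(g["image"],lo,hi,4) if 295<b[1][0]<335 and 235<b[1][1]<290])
print(bot.observe()["position"], ticket.job_done())
E
```

```text
[array([ 0.47012283, -0.05836282,  0.159     ])]
[([313, 250, 3, 8, 18], [314.1, 253.4]), ([315, 260, 2, 3, 5], [315.4, 260.8]), ([315, 270, 3, 3, 7], [316.0, 271.0])]
the job is handed in; nothing more can be done
[ 0.48240702 -0.24746911  0.28087021] None
```

I set the knob home in the notch by the red magnet, then pulled the feed gate open to its stop (about 34 mm measured; 21 N from behind moved it no further), and handed the job in at about 20 s with the arm clear and the bowl, jar and tub untouched.

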